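Test two syringes and stand the sound one in its ring

ROBOT

A 6-joint arm with a two-finger parallel gripper is mounted at the origin on a cart in front of the work surface, level with it; the furniture and walls round the work are solid. World frame = base frame: x ahead of the robot, y to its left, z up, the work surface at z = 0. Lengths are in m, angles in degrees, forces in N, time in s.
With the tool pointing down it reaches from about 0.2 to 0.875 m from the base axis. Payload 3.4 kg.
Tool frame: the origin (TCP) lies midway between the tips of the shut fingers; the grasp point (between the pads) lies 19 mm behind it (env.grip_point_offset is the distance from the TCP to the grasp point, in m); z points along the fingers, y is the direction in which the jaws open and shut (so a half turn about z gives the same grasp; the last joint's range is limited). The gripper opens to 94 mm and grips with 3 to 60 N. Pads are 16 mm wide; open, the fingers measure 119 mm over their backs; the gripper's body (75 mm by 177 mm) begins 78 mm behind the grasp point.
Start: joints at [-79.011, 15.808, 86.224, -0, 77.962, -6.933], TCP at [0.177, -0.547, 0.205] pointing down, gripper open.
Joint ranges: [-165.64, 165.64], [-43.16, 119.46], [12.63, 154.43], [-67.54, 247.53], [6.08, 155.33], [-154.97, 154.97]. Speed limits (degrees/s): [147.25, 147.25, 180, 180, 180, 180].

INTERFACE

Orientations are given as a 3x3 rotation matrix whose columns are the frame's x, y, z axes.
In Python, from bench import env gives the robot as it stands.
- The arm moves only by the shell command python3 -m inch 'ROWS' [FORCE]. ROWS is JSON, a list of rows, each a list of 5 numbers: the shift along the tool's x, y, z in cm, then the turn about the tool's z in rad, then the finger opening in cm, from 0 to 9.4. A call has exactly 5 rows; each row is the pose to reach, as a shift and turn from the pose commanded when the call began, along the tool's axes at that moment; what a row does not reach only later rows make up. A row lasts 1/8 s, in which the tool goes at most 62.5 mm and 10.7 degrees, less where a joint would pass 70% of its speed; a pose out of reach is approached as far as the arm can. A call with a gripper value outside its range is refused whole. The fingers move at their own pace and stop on an object; FORCE is the grip in N (left out, the last holds). Time passes only in rows, so rows that repeat a pose let the fingers close, or fill a call up. It gives the time, the measured TCP pose, the force and the opening at its end, in the units of the state.
- env.observe(): the state, without advancing time (a new reading comes with each control period).
- env.capture(name): name is "scene" or "side" or "wrist"; returns the picture (384x512x3 uint8, blue, green, red); there is no depth.
- env.get_calibration(name): a dict with "fx", "fy", "cx", "cy" (pixels), "extrinsics" (4x4, takes a point from camera to world coordinates). Camera axes: x right, y down, z forward; pixel columns grow to the right and rows downward; lengths in m; the calibration is good to about 2 mm. A picture is of the moment at which its call begins: read the wrist's pose just before it. get_calibration takes no time and is no camera call; for the wrist camera it gives the pose at the moment of the call.
- env.job_done(): hands the job in, once; it reports no verdict.
The state is a dict: "time_s": time; "joint_positions": joint angles; "dq": joint speeds; "joint_torque": joint torques, N m; "ee_pos": TCP position; "tool_rot": TCP orientation; "force": force on the tool from outside, world axes, zero at the start; "ft_torque": the same for the moment, N m; "grip_width": finger opening in m.
Only numpy, scipy, OpenCV 4.12 (cv2) and the standard library are available. Lean on these libraries where they do the work, as an engineer would, in place of code of your own. Each camera call takes 0.05 s, during which the arm holds its last target.

TASK

One of the two syringes in the sloping rest has a plunger that sticks. Push both plungers in as far as each will go, without taking the syringes out of the rest; then stand the syringe whose plunger runs all the way home upright in the blue ring of the stand, nozzle down on the base plate, and let go. Leave the sticking one in its place in the rest and do not knock the timer or the roll of green tape out of place.

Things in the scene. Friction and masses are not known exactly. Their poses are not given: they have to be found in the camera images.
- rest: fixed sloping rest, grey base 150 x 205 x 12 mm, two white V-shaped troughs at y = +60 and -60 mm. Origin under the base, near its middle; z up, x away from the robot. In each trough the nozzle tip stands at x = +50 mm, z = 26 mm on a foot stop and the syringe leans 25 degrees, top towards -x; the trough reaches 74 mm up the axis and is open above and on the far side
- stand: fixed ring stand: aluminium base plate 110 x 90 x 8 mm, steel post 12 mm diameter to z = 68 mm at x = +45 mm, blue ring at the origin's x, y, bore 33 mm, outer diameter 48 mm, from z = 43 to 53 mm. Origin on the ring's axis at the underside of the base; z up
- ring_mouth (a point): centre of the top of the blue ring of the stand, 53 mm above the bench
- seat (a point): point of the base plate's top under the centre of the ring, 8 mm above the bench, where the nozzle tip is to stand
- syringe_1_mid (a point): syringe 1, loose in one trough of the rest, nozzle down (which trough varies; the two look alike). About 170 g. This point is on its axis 66 mm above the nozzle tip and 66 mm below the flange; z runs along the axis from nozzle to plunger. In the rest the axis leans 25 degrees, top towards the robot; the 58 mm of barrel below the flange are clear of the trough
- syringe_2_mid (a point): syringe 2, loose in one trough of the rest, nozzle down (which trough varies; the two look alike). About 170 g. This point is on its axis 66 mm above the nozzle tip and 66 mm below the flange; z runs along the axis from nozzle to plunger. In the rest the axis leans 25 degrees, top towards the robot; the 58 mm of barrel below the flange are clear of the trough
- syringe_1: syringe 1, origin at its nozzle tip, z along its axis. Steel nozzle 8 mm diameter, 12 mm long; barrel 30 mm diameter, 120 mm long (lower 20 mm steel, rest clear with dark rings); white finger flange 36 mm diameter, 3 mm thick; blue plunger; 135 mm long without the plunger
- syringe_2: syringe 2, origin at its nozzle tip, z along its axis. Steel nozzle 8 mm diameter, 12 mm long; barrel 30 mm diameter, 120 mm long (lower 20 mm steel, rest clear with dark rings); white finger flange 36 mm diameter, 3 mm thick; blue plunger; 135 mm long without the plunger
- plunger_1 (a joint): how far the plunger of syringe 1 is pushed in, m: 0 fully out (disc's top 176 mm above the nozzle tip), starts at 0 to 0.005. About 3 N of friction; stays where it is left. A free-running one goes to 0.034 (disc 2 mm above the flange); one that sticks stops dead at 0.012. Exactly one of the two sticks; it cannot be seen which
- plunger_2 (a joint): how far the plunger of syringe 2 is pushed in, m: 0 fully out (disc's top 176 mm above the nozzle tip), starts at 0 to 0.005. About 3 N of friction; stays where it is left. A free-running one goes to 0.034 (disc 2 mm above the flange); one that sticks stops dead at 0.012. Exactly one of the two sticks; it cannot be seen which
- thumb_1 (a point): centre of the top of the blue thumb disc (32 mm diameter, 5 mm thick) of the plunger of syringe 1; z points out of the syringe along its axis
- thumb_2 (a point): centre of the top of the blue thumb disc (32 mm diameter, 5 mm thick) of the plunger of syringe 2; z points out of the syringe along its axis
- timer: loose bystander: small white timer with three blue buttons, 67 x 63 x 18 mm, near the front edge; origin under its base
- green_tape: loose bystander: roll of green tape lying flat, 80 mm diameter, 25 mm high, front left; origin under its base

How it is judged (in metres and radians):
On the way:
1. both plungers have been pushed in as far as they go (the free one past 31 mm, the sticking one past 10 mm), both syringes still in the rest (value of joint each of plunger_1, plunger_2 above 0.01 m and value of joint any of plunger_1, plunger_2 above 0.031 m and distance of each of syringe_1_mid, syringe_2_mid from where it was at the start of the episode below 0.02 m), for 0.1 s.
At the end, for the whole second after the job is handed in: the free-running syringe stands at rest upright (within 0.09 rad) in the ring, nozzle tip on the base plate (mid point within 5 mm of the ring's axis, 60 to 70 mm above the plate), plunger in more than 31 mm; the sticking syringe is within 20 mm of where it started in the rest (((value of joint plunger_1 above 0.031 m and horizontal distance between syringe_1_mid and seat below 0.005 m and z of syringe_1_mid in the frame of seat between 0.06 and 0.07 m and angle between syringe_1_mid's own z axis and vertical below 0.09 rad and linear speed of syringe_1 below 0.02 m/s and distance of syringe_2_mid from where it was at the start of the episode below 0.02 m) or (value of joint plunger_2 above 0.031 m and horizontal distance between syringe_2_mid and seat below 0.005 m and z of syringe_2_mid in the frame of seat between 0.06 and 0.07 m and angle between syringe_2_mid's own z axis and vertical below 0.09 rad and linear speed of syringe_2 below 0.02 m/s and distance of syringe_1_mid from where it was at the start of the episode below 0.02 m))); the robot touches nothing.
It fails at once if a bystander is knocked more than 30 mm from its place (distance of any of timer, green_tape from where it was at the start of the episode above 0.03 m).
It fails at once if a syringe whose plunger is not home is taken out of the rest ((distance of syringe_1_mid from where it was at the start of the episode above 0.04 m and value of joint plunger_1 below 0.025 m) or (distance of syringe_2_mid from where it was at the start of the episode above 0.04 m and value of joint plunger_2 below 0.025 m)).
It also fails if it takes over 54 s, if anything falls off the work surface, if the arm or the gripper's body presses on something with over 40 N, if the wrist force passes 120 N, or if a joint passes its speed limit or range.

## Working session

There is one attempt and no reset: what is moved stays moved. The work goes in short steps, Python scripts to look and compute and a shell command to move; the robot and the scene stay as the last step left them, time stands still between calls to the robot, and variables do not carry over. Pictures are saved under pics/ and viewed, and the job is handed in when it is done.

```bash
ls; mkdir -p pics
python3 - <<'E'
from bench import env
import cv2,numpy as np
for n in ["scene","side","wrist"]:
    c=env.get_calibration(n); print(n,c['fx'],c['fy'],c['cx'],c['cy']); print(np.round(c['extrinsics'],4))
    cv2.imwrite(f"pics/{n}0.png",env.capture(n))
s=env.observe()
for k,v in s.items(): print(k,np.round(v,4).tolist())
print(env.grip_point_offset)
E
```

```text
pics
scene 436.18011328634185 436.18011328634185 256.23045852840016 188.85043845575566
[[ 0.6835 -0.303   0.6641 -0.2281]
 [-0.7299 -0.2716  0.6272 -0.703 ]
 [-0.0097 -0.9135 -0.4068  0.6045]
 [ 0.      0.      0.      1.    ]]
side 436.3196950740327 436.3196950740327 262.38190709327023 192.28690462679552
[[-0.4241 -0.5406  0.7265 -0.2223]
 [-0.9054  0.2712 -0.3268  0.3963]
 [-0.0203 -0.7964 -0.6045  0.7726]
 [ 0.      0.      0.      1.    ]]
wrist 340.22447412691054 340.22447412691054 257.95110602751123 191.39736890559104
[[ 0.306  -0.9184 -0.2507  0.2488]
 [-0.952  -0.2957 -0.0789 -0.5241]
 [-0.0017  0.2628 -0.9649  0.3828]
 [ 0.      0.      0.      1.    ]]
time_s 0.15
joint_positions [-79.0121, 15.8389, 86.2769, -0.0011, 77.9601, -6.9318]
dq [0.0021, -0.1986, -0.2334, 0.0787, -0.0292, 0.0349]
joint_torque [0.0013, -40.4926, -23.7433, 0.0702, 0.0315, -0.0001]
ee_pos [0.1768, -0.5467, 0.2048]
tool_rot [[0.9515, 0.3077, -0.0003], [0.3077, -0.9515, 0.0013], [0.0001, -0.0013, -1.0]]
force [0.4405, -0.0067, 0.6913]
ft_torque [0.0047, 0.0236, 0.0176]
grip_width 0.0938
0.0188
```

View pics/scene0.png

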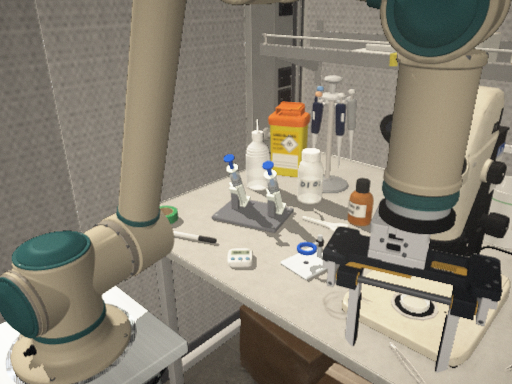

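View pics/side0.png

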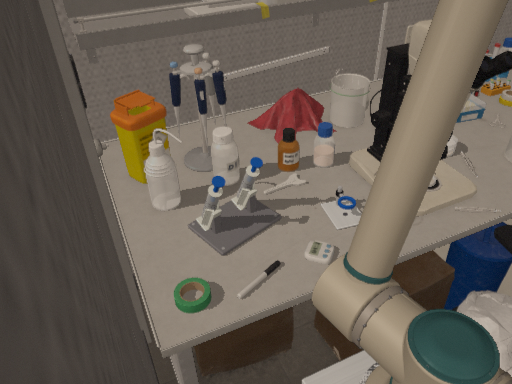

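View pics/wrist0.png

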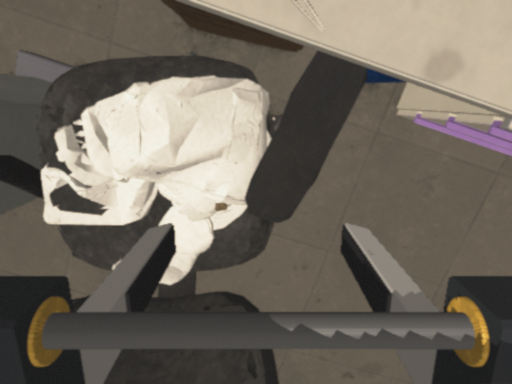

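The stand is at about (305,255) in scene and (345,203) in side. The syringes have blue discs at (231,158) and (268,165) in scene. The timer and tape are also visible. I'll enlarge.

Run:
```python
import cv2
a=cv2.imread("pics/scene0.png");b=cv2.imread("pics/side0.png")
cv2.imwrite("pics/sc_c.png",cv2.resize(a[140:290,205:345],None,fx=5,fy=5,interpolation=cv2.INTER_CUBIC)[:600,:])
cv2.imwrite("pics/sd_c.png",cv2.resize(b[150:260,180:380],None,fx=4,fy=4,interpolation=cv2.INTER_CUBIC))
cv2.imwrite("pics/sc_d.png",cv2.resize(a[230:290,265:345],None,fx=8,fy=8,interpolation=cv2.INTER_CUBIC))
```

```text
(no output)
```

View pics/sc_c.png

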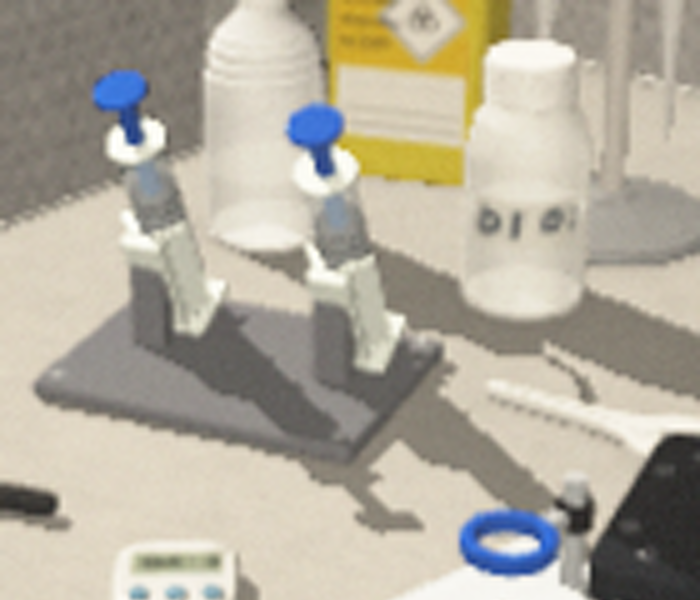

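View pics/sd_c.png

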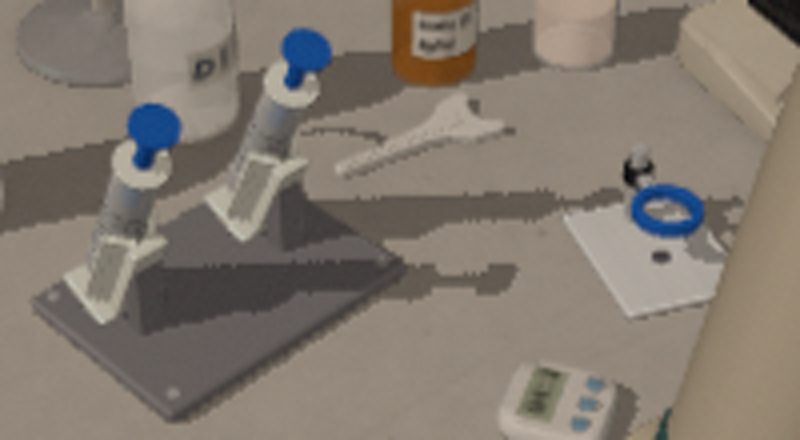

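View pics/sc_d.png

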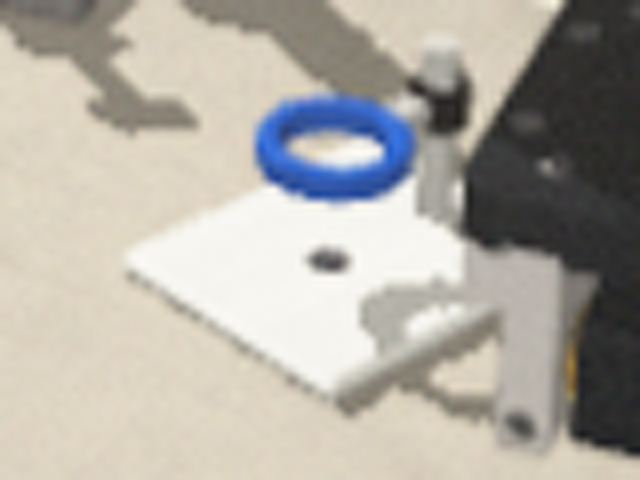

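```bash
cat > h.py <<'E'
import numpy as np
from bench import env
def ray(n,uv,c=None):
    c=c or env.get_calibration(n); E=np.array(c['extrinsics'])
    d=E[:3,:3]@np.array([(uv[0]-c['cx'])/c['fx'],(uv[1]-c['cy'])/c['fy'],1]); return E[:3,3],d/np.linalg.norm(d)
def tri(*obs):
    A=np.zeros((3,3));b=np.zeros(3);R=[]
    for n,uv,*c in obs:
        o,d=ray(n,uv,*c);P=np.eye(3)-np.outer(d,d);A+=P;b+=P@o;R.append((o,d))
    x=np.linalg.solve(A,b);return x,[np.linalg.norm(np.cross(x-o,d)) for o,d in R]
def plane(n,uv,z,c=None):
    o,d=ray(n,uv,c);return o+d*(z-o[2])/d[2]
def proj(n,p,c=None):
    c=c or env.get_calibration(n);E=np.array(c['extrinsics']);q=E[:3,:3].T@(np.array(p)-E[:3,3]);return np.array([c['fx']*q[0]/q[2]+c['cx'],c['fy']*q[1]/q[2]+c['cy']])
E
python3 - <<'E'
from h import *
np.set_printoptions(precision=4,suppress=True)
S=lambda x,y:(205+x/5,140+y/5); D=lambda x,y:(180+x/4,150+y/4)
for n,a,b in [("discA",S(121,90),D(155,127)),("discB",S(316,126),D(306,48)),("flA",S(136,141),D(142,163)),("flB",S(325,172),D(292,85)),("ring",(306.9,248.4),D(667,210)),("hole",(306,262.5),D(661,257)),("baseL",S(38,380),D(35,300)),("baseF",S(350,445),D(172,412)),("baseR",S(440,347),D(402,262))]:
    print(n,*tri(("scene",a),("side",b)))
for p in [S(38,380),S(350,440),S(440,345)]: print(plane("scene",p,.012))
for p in [D(35,300),D(172,410),D(402,262)]: print(plane("side",p,.012))
for p in [D(502,400),D(610,436)]:print(plane("side",p,.01))
E
```

```text
discA [0.5667 0.1512 0.1832] [np.float64(0.0007346279551797685), np.float64(0.0007346279551797883)]
discB [0.6056 0.0375 0.1801] [np.float64(0.0016912827158634557), np.float64(0.001691282715863573)]
flA [0.5826 0.1565 0.1471] [np.float64(0.0016348419422821498), np.float64(0.0016348419422821375)]
flB [0.6184 0.0425 0.147 ] [np.float64(0.0009609232386738228), np.float64(0.0009609232386738985)]
ring [ 0.5059 -0.1752  0.0487] [np.float64(0.0008308019798238853), np.float64(0.0008308019798240056)]
hole [ 0.5055 -0.1746  0.0087] [np.float64(0.0008172956403830338), np.float64(0.0008172956403827996)]
baseL [0.5881 0.2277 0.0068] [np.float64(0.044457781204442604), np.float64(0.044457781204442895)]
baseF [ 0.6979  0.1204 -0.1254] [np.float64(0.038285904092633), np.float64(0.03828590409263278)]
baseR [ 0.6075 -0.0258  0.0308] [np.float64(0.03580040302820952), np.float64(0.0358004030282097)]
[0.5106 0.1721 0.012 ]
[ 0.5789 -0.0109  0.012 ]
[0.7041 0.0256 0.012 ]
[0.6497 0.2194 0.012 ]
[0.5144 0.1746 0.012 ]
[ 0.5764 -0.0147  0.012 ]
[ 0.4345 -0.0112  0.01  ]
[ 0.3795 -0.0541  0.01  ]
```

```bash
python3 -m inch '[[3,-2.5,-3,0,9.4],[7.5,-6.2,-6,0,9.4],[12,-9.9,-7.5,0,9.4],[16.5,-13.6,-7.5,0,9.4],[21,-17.3,-7.5,0,9.4]]'; python3 -m inch '[[4.5,-3.7,0,0,9.4],[9,-7.4,0,0,9.4],[13.5,-11.1,0,0,9.4],[18,-14.9,0,0,9.4],[22,-18,0,0,9.4]]'
```

```text
time_s: 0.78
ee_pos: [0.3243, -0.3162, 0.2807]
tool_rot: [[0.952, 0.307, 0.001], [0.307, -0.952, -0.001], [0.001, 0.001, -1.0]]
force: [0.7, -0.5, 1.1]
grip_width: 0.0936
time_s: 1.4
ee_pos: [0.4781, -0.0769, 0.2804]
tool_rot: [[0.951, 0.309, 0.0], [0.309, -0.951, -0.0], [0.0, 0.0, -1.0]]
force: [0.6, -0.4, 0.9]
grip_width: 0.0938
```

```bash
python3 -m inch '[[4.5,-3.7,0,0,9.4],[9,-7.4,0,0,9.4],[13,-11,0,0,9.4],[15.7,-13.1,0,0,9.4],[15.7,-13.1,0,0,9.4]]'
python3 - <<'E'
from h import *
import cv2,json
c=env.get_calibration("wrist");json.dump({k:np.array(v).tolist() for k,v in c.items()},open("w1.json","w"))
im=env.capture("wrist");cv2.imwrite("pics/w1.png",im)
cv2.imwrite("pics/w1b.png",cv2.resize(im,None,fx=1.56,fy=1.56,interpolation=cv2.INTER_CUBIC))
E
```

```text
time_s: 2.02
ee_pos: [0.5871, 0.0959, 0.2793]
tool_rot: [[0.95, 0.311, -0.001], [0.311, -0.95, 0.0], [-0.001, -0.001, -1.0]]
force: [-0.1, -1.2, -0.3]
grip_width: 0.0944
```

View pics/w1b.png

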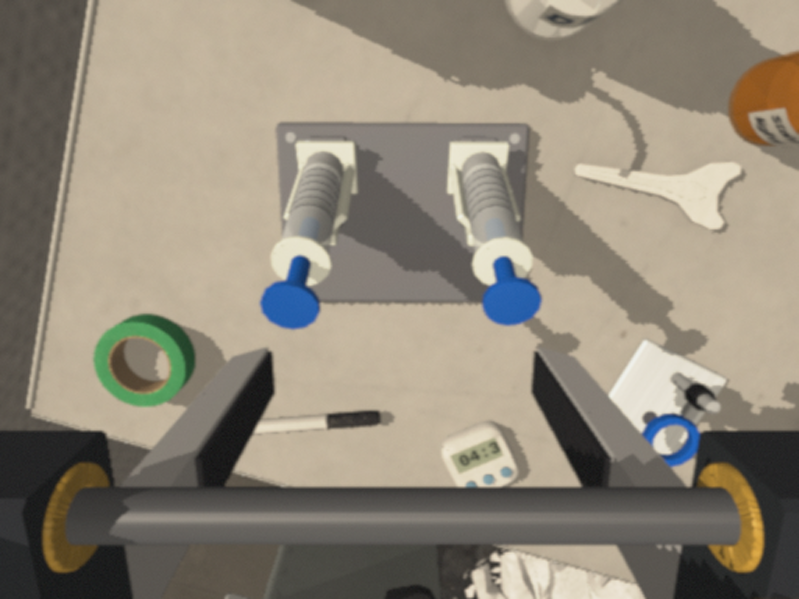

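Discs A and B are at (290,304) and (511,300), the flanges at (300,262) and (502,262), and the ring at (670,440). The rest edges line up with the image, so the tool yaw matches the rest.

Run:
```python
from h import *
import json
np.set_printoptions(precision=4,suppress=True)
c=json.load(open("w1.json"));k=1/1.5625
S=lambda x,y:(205+x/5,140+y/5); D=lambda x,y:(180+x/4,150+y/4); W=lambda x,y:(x*k,y*k)
P={}
for n,a,b,w in [("discA",S(121,90),D(155,127),W(290.5,303.5)),("discB",S(316,126),D(306,48),W(511.5,300)),("flA",S(136,141),D(142,163),W(300.5,262)),("flB",S(325,172),D(292,85),W(502,262)),("ring",(306.9,248.4),D(667,210),W(670,440))]:
    P[n],e=tri(("scene",a),("side",b),("wrist",w,c)); print(n,P[n],np.array(e))
for w in [(277,124),(528,124),(277+0,300),(527,302)]: print(plane("wrist",W(*w),.012,c))
for nm in "AB":
    print((P["disc"+nm]-P["fl"+nm]), np.linalg.norm(P["disc"+nm]-P["fl"+nm]))
d=P["discA"]-P["discB"];print(np.linalg.norm(d),np.degrees(np.arctan2(-d[0],d[1])))
d=P["flA"]-P["flB"];print(np.linalg.norm(d),np.degrees(np.arctan2(-d[0],d[1])))
```

```text
discA [0.5668 0.1517 0.1832] [0.0008 0.0009 0.0007]
discB [0.6051 0.0383 0.1801] [0.0016 0.0021 0.0015]
flA [0.5819 0.1569 0.1475] [0.0018 0.0017 0.001 ]
flB [0.6184 0.0431 0.1469] [0.0009 0.0013 0.0009]
ring [ 0.505  -0.1742  0.0487] [0.0011 0.0016 0.0019]
[0.6496 0.2217 0.012 ]
[0.7114 0.0315 0.012 ]
[0.5084 0.1854 0.012 ]
[ 0.5739 -0.0219  0.012 ]
[-0.0151 -0.0052  0.0357] 0.03904666693473205
[-0.0132 -0.0048  0.0332] 0.03605919776640128
0.11977826002377166 18.65479210551434
0.11951505357369385 17.77547709103295
```

```bash
python3 -m inch '[[-0.7,3,0,0,0],[-1.5,6,0,0,0],[-1.5,6,0,0,0],[-1.5,6,-0,0,0],[-1.5,6,0,0,0]]' 20; python3 -m inch '[[0,0,3,0,0],[0,0,5.5,0,0],[0,0,7.5,0,0],[0,0,8.5,0,0],[0,0,8.5,0,0]]'
python3 - <<'E'
from h import *
import cv2
for n in ["side","wrist"]:
    im=env.capture(n); 
    cv2.imwrite(f"pics/{n}2.png",cv2.resize(im[120:250,160:330],None,fx=4,fy=4,interpolation=cv2.INTER_CUBIC) if n!="wrist" else im)
E
```

```text
time_s: 2.7
ee_pos: [0.5904, 0.0328, 0.2806]
tool_rot: [[0.951, 0.308, 0.0], [0.308, -0.951, 0.0], [0.0, -0.0, -1.0]]
force: [-0.3, 0.5, -0.1]
grip_width: 0.0474
time_s: 3.32
ee_pos: [0.5904, 0.0328, 0.1951]
tool_rot: [[0.951, 0.308, -0.001], [0.308, -0.951, 0.0], [-0.001, -0.0, -1.0]]
force: [0.1, 0.0, 0.3]
grip_width: 0.0006
```

View pics/side2.png

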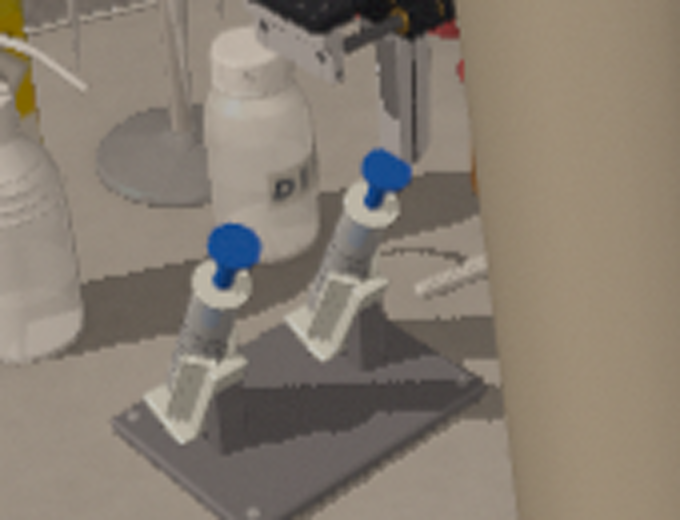

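View pics/wrist2.png

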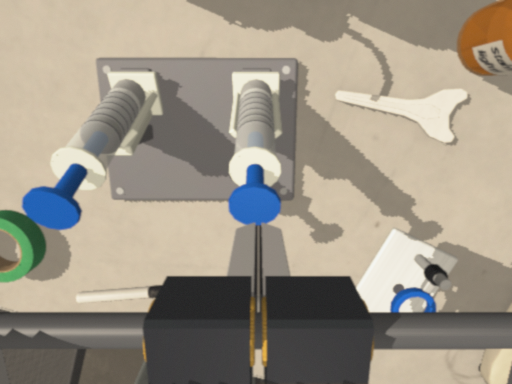

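```bash
python3 -m inch '[[0.6,0,0.4,0,0],[0.8,0,0.9,0,0],[1.0,0,1.3,0,0],[1.1,0,1.6,0,0],[1.2,0,1.8,0,0]]'; python3 -m inch '[[0.06,0,0.12,0,0],[0.12,0,0.25,0,0],[0.17,0,0.36,0,0],[0.17,0,0.36,0,0],[0.17,0,0.36,0,0]]'
```

```text
time_s: 4.05
ee_pos: [0.6024, 0.036, 0.1777]
tool_rot: [[0.951, 0.308, 0.001], [0.308, -0.951, -0.0], [0.001, 0.0, -1.0]]
force: [-0.7, -0.9, 2.3]
grip_width: 0.0005
time_s: 4.68
ee_pos: [0.6033, 0.0362, 0.1756]
tool_rot: [[0.951, 0.308, 0.0], [0.308, -0.951, -0.001], [0.0, 0.001, -1.0]]
force: [-3.0, -1.4, 10.0]
grip_width: 0.0006
```

```bash
python3 -m inch '[[0.06,0,0.12,0,0],[0.12,0,0.25,0,0],[0.12,0,0.25,0,0],[0.12,0,0.25,0,0],[0.12,0,0.25,0,0]]'
python3 - <<'E'
from h import *
import cv2
im=env.capture("side"); cv2.imwrite("pics/side3.png",cv2.resize(im[120:250,160:330],None,fx=4,fy=4,interpolation=cv2.INTER_CUBIC))
E
```

```text
time_s: 5.3
ee_pos: [0.6037, 0.0362, 0.1751]
tool_rot: [[0.951, 0.308, 0.0], [0.308, -0.951, -0.002], [-0.0, 0.002, -1.0]]
force: [-7.4, -2.6, 20.5]
grip_width: 0.0006
```

View pics/side3.png

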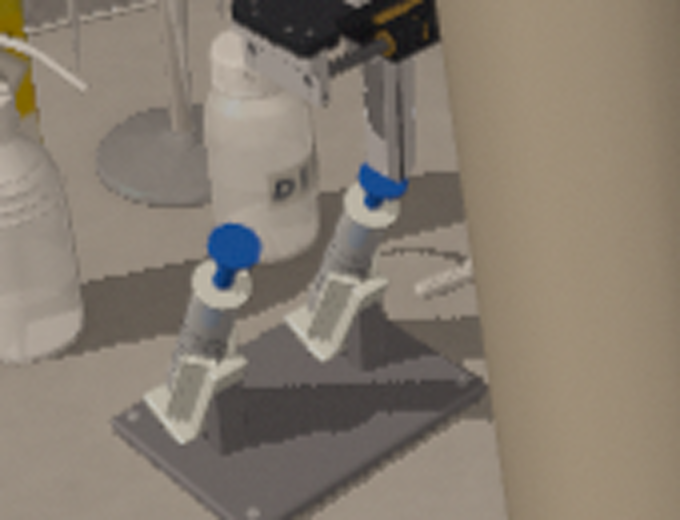

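B is blocked: the force rose to 20 N with the plunger only about 12 mm in, so B is the sticking one. Now A.

```bash
python3 -m inch '[[-0.8,0,-2,0,0],[-1.7,0,-4,0,0],[-1.7,-4,-4,0,0],[-1.7,-8.5,-4,0,0],[-1.7,-12,-4,0,0]]'; python3 -m inch '[[0,0,0,0,0],[0,0,0,0,0],[0,0,0,0,0],[0,0,0,0,0],[0,0,0,0,0]]'
python3 - <<'E'
from h import *
s=env.observe();d=np.array([.5668,.1517,.1832])-s['ee_pos'];print(np.array(s['tool_rot']).T@d*100)
E
```

```text
time_s: 5.98
ee_pos: [0.5509, 0.1471, 0.2109]
tool_rot: [[0.951, 0.308, -0.001], [0.308, -0.951, 0.0], [-0.001, -0.0, -1.0]]
force: [0.3, 0.1, -0.1]
grip_width: 0.0004
time_s: 6.6
ee_pos: [0.552, 0.1452, 0.2113]
tool_rot: [[0.952, 0.307, -0.0], [0.307, -0.952, -0.0], [-0.0, 0.0, -1.0]]
force: [0.2, -0.1, 0.9]
grip_width: 0.0002
[ 1.60689957 -0.16351042  2.80594022]
```

```bash
python3 -m inch '[[0.4,-0.15,1.2,0,0],[0.9,-0.15,2.3,0,0],[1.2,-0.15,2.9,0,0],[1.4,-0.15,3.3,0,0],[1.6,-0.15,3.75,0,0]]'; python3 -m inch '[[0.1,0,0.2,0,0],[0.2,0,0.4,0,0],[0.3,0,0.6,0,0],[0.4,0,0.8,0,0],[0.4,0,0.8,0,0]]'
```

```text
time_s: 7.22
ee_pos: [0.5665, 0.1522, 0.1738]
tool_rot: [[0.951, 0.308, -0.0], [0.308, -0.951, -0.0], [-0.0, 0.0, -1.0]]
force: [-0.8, -1.1, 2.8]
grip_width: 0.0006
time_s: 7.85
ee_pos: [0.5704, 0.1534, 0.1656]
tool_rot: [[0.951, 0.308, -0.0], [0.308, -0.951, -0.0], [-0.0, 0.0, -1.0]]
force: [-0.4, 0.1, 1.8]
grip_width: 0.0002
```

```bash
python3 -m inch '[[0.1,0,0.2,0,0],[0.2,0,0.4,0,0],[0.3,0,0.6,0,0],[0.38,0,0.8,0,0],[0.38,0,0.8,0,0]]'; python3 -m inch '[[0.06,0,0.12,0,0],[0.12,0,0.25,0,0],[0.17,0,0.36,0,0],[0.2,0,0.42,0,0],[0.2,0,0.42,0,0]]'
```

```text
time_s: 8.48
ee_pos: [0.5739, 0.1546, 0.1575]
tool_rot: [[0.951, 0.308, -0.0], [0.308, -0.951, -0.0], [-0.0, -0.0, -1.0]]
force: [-1.1, -1.1, 0.9]
grip_width: 0.0002
time_s: 9.1
ee_pos: [0.5751, 0.1548, 0.1556]
tool_rot: [[0.951, 0.308, -0.0], [0.308, -0.951, -0.001], [-0.0, 0.001, -1.0]]
force: [-5.4, -1.4, 12.3]
grip_width: 0.0005
```

```bash
python3 -m inch '[[-0.7,0,-1.5,0,0],[-0.7,0,-2.5,0,7],[-0.7,0,-2.5,0,7],[-0.7,0,-2.5,0,7],[-0.7,0,-2.5,0,7]]'; python3 -m inch '[[0,0,0,0,7],[0,0,0,0,7],[0,0,0,0,7],[0,0,0,0,7],[0,0,0,0,7]]'
python3 - <<'E'
from h import *
import cv2
s=env.observe();d=np.array([.594,.1607,.102])-s['ee_pos'];print(np.array(s['tool_rot']).T@d*100)
im=env.capture("wrist"); cv2.imwrite("pics/w4.png",im)
im=env.capture("side"); cv2.imwrite("pics/side4.png",cv2.resize(im[120:250,160:330],None,fx=4,fy=4,interpolation=cv2.INTER_CUBIC))
E
```

```text
time_s: 9.72
ee_pos: [0.569, 0.153, 0.178]
tool_rot: [[0.951, 0.308, -0.001], [0.308, -0.951, -0.0], [-0.001, -0.0, -1.0]]
force: [0.3, 1.0, 0.2]
grip_width: 0.0372
time_s: 10.35
ee_pos: [0.5692, 0.1531, 0.1787]
tool_rot: [[0.951, 0.308, 0.0], [0.308, -0.951, -0.0], [0.0, 0.0, -1.0]]
force: [-0.3, -0.0, -0.4]
grip_width: 0.07
[2.59351776 0.0343567  7.66613187]
```

View pics/w4.png

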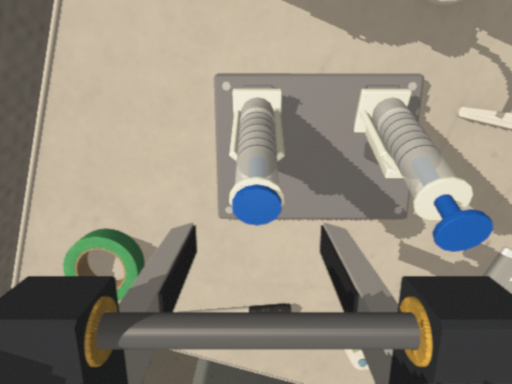

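View pics/side4.png

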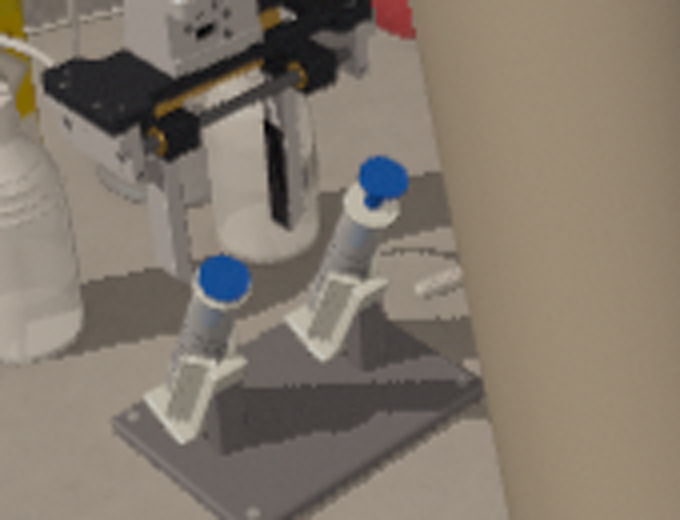

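```bash
python3 -m inch '[[1.5,0,1,0,7],[2.6,0,3,0,7],[2.6,0,5.5,0,7],[2.6,0,7.4,0,7],[2.6,0,7.7,0,7]]'; python3 -m inch '[[0,0,0,0,4],[0,0,0,0,2.5],[0,0,0,0,2.5],[0,0,0,0,2.5],[0,0,0,0,2.5]]' 10
python3 - <<'E'
from h import *
import cv2
im=env.capture("side"); cv2.imwrite("pics/side5.png",cv2.resize(im[120:250,160:330],None,fx=4,fy=4,interpolation=cv2.INTER_CUBIC))
E
```

```text
time_s: 11.08
ee_pos: [0.5928, 0.1609, 0.0985]
tool_rot: [[0.951, 0.308, -0.005], [0.308, -0.951, -0.001], [-0.005, -0.001, -1.0]]
force: [0.1, 0.1, 0.7]
grip_width: 0.0701
time_s: 11.7
ee_pos: [0.5941, 0.1614, 0.1023]
tool_rot: [[0.952, 0.308, 0.001], [0.308, -0.952, 0.001], [0.001, -0.0, -1.0]]
force: [-0.5, 0.5, 1.9]
grip_width: 0.0322
```

View pics/side5.png

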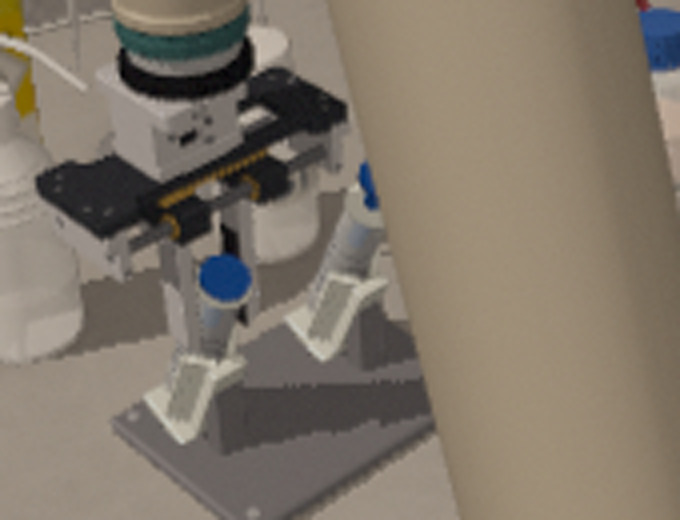

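```bash
python3 -m inch '[[0,0,0,0,2.5],[0,0,0,0,2.5],[0,0,0,0,2.5],[0,0,0,0,2.5],[0,0,0,0,2.5]]'
python3 - <<'E'
from h import *
print(tri(("scene",(311,152)),("side",(222.5,134))))
o=np.array([.5937,.1607]);x=np.array([.951,.308])
for t in (25,20,15,10,5,0):
    t=np.radians(t);print(np.degrees(t),105*(np.sin(np.radians(25))-np.sin(t)),105*(np.cos(t)-np.cos(np.radians(25))))
E
```

```text
time_s: 12.38
ee_pos: [0.5941, 0.1613, 0.1021]
tool_rot: [[0.952, 0.308, 0.001], [0.308, -0.952, 0.0], [0.001, -0.0, -1.0]]
force: [-1.1, 2.3, 5.2]
grip_width: 0.0324
(array([0.8155528 , 0.04898712, 0.15847989]), [np.float64(0.0007406507536017045), np.float64(0.000740650753601619)])
25.0 0.0 0.0
20.0 8.462802433578226 3.5054075436721415
14.999999999999998 17.198917747008764 6.25989412150393
10.0 26.141858827745757 8.242496427433599
5.0 35.22356449426933 9.438125660785039
0.0 44.37491748277344 9.837682361151757
```

Run:
```python
from h import *
import cv2
im=env.capture("wrist"); cv2.imwrite("pics/w6.png",cv2.resize(im[100:340,130:400],None,fx=2.5,fy=2.5,interpolation=cv2.INTER_CUBIC))
print(env.observe()['grip_width'],env.observe()['force'])
im=env.capture("scene"); cv2.imwrite("pics/sc6.png",cv2.resize(im[130:250,190:320],None,fx=5,fy=5,interpolation=cv2.INTER_CUBIC))
```

```text
0.03216616171190176 [-1.28133949  2.17958568  5.30943757]
```

View pics/w6.png

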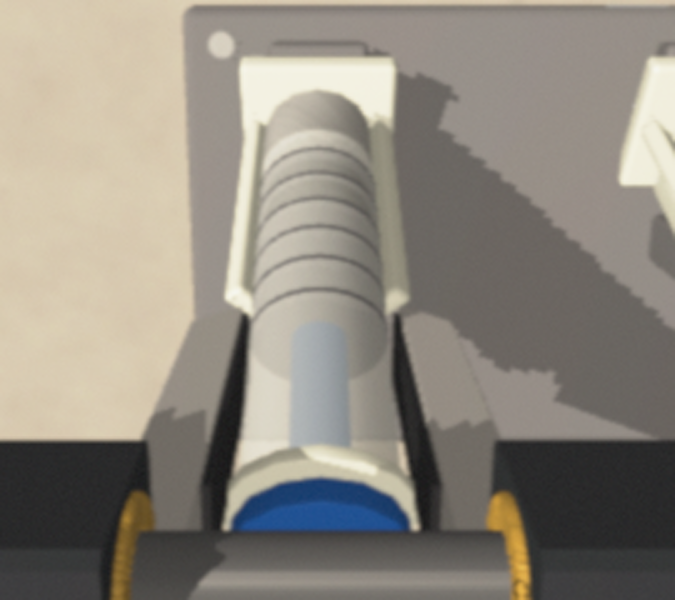

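View pics/sc6.png

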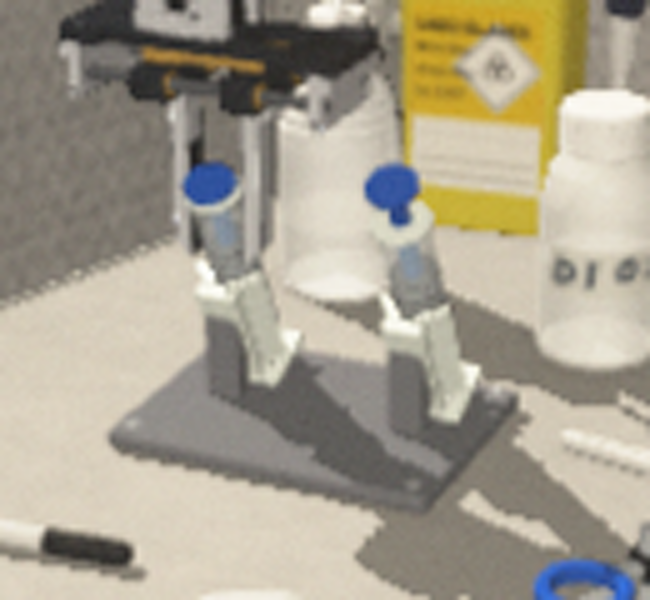

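The opening of 32.4 mm shows that the long pads are catching the flange's edge, not the barrel. The fix is to grip the flange itself (36 mm), across its diameter. The syringe should then hang and pivot to vertical.

```bash
python3 -m inch '[[0,0,0,0,7],[0,0,0,0,7],[-0.4,-0.05,-0.8,0,7],[-0.9,-0.05,-1.8,0,7],[-1.25,-0.05,-2.6,0,7]]'; python3 -m inch '[[0,0,0,0,7],[0,0,0,0,4],[0,0,0,0,3],[0,0,0,0,3],[0,0,0,0,3]]' 8;  python3 -m inch '[[0,0,0,0,3],[0,0,0,0,3],[0,0,0,0,3],[0,0,0,0,3],[0,0,0,0,3]]' 8
```

```text
time_s: 13.1
ee_pos: [0.5818, 0.1575, 0.1287]
tool_rot: [[0.951, 0.308, 0.001], [0.308, -0.951, -0.0], [0.001, 0.0, -1.0]]
force: [0.1, 0.2, 0.5]
grip_width: 0.0697
time_s: 13.72
ee_pos: [0.5818, 0.1577, 0.1274]
tool_rot: [[0.951, 0.308, -0.0], [0.308, -0.951, -0.0], [-0.0, 0.0, -1.0]]
force: [0.3, -0.1, -0.3]
grip_width: 0.0351
time_s: 14.35
ee_pos: [0.5819, 0.1577, 0.1275]
tool_rot: [[0.951, 0.308, -0.0], [0.308, -0.951, -0.0], [-0.0, 0.0, -1.0]]
force: [0.1, 0.5, -1.2]
grip_width: 0.0353
```

```bash
python3 -m inch '[[0.55,0,-0.24,0,3],[1.08,0,-0.43,0,3],[1.63,0,-0.62,0,3],[2.19,0,-0.78,0,3],[2.7,0,-0.9,0,3]]'
python3 - <<'E'
from h import *
import cv2
im=env.capture("side"); cv2.imwrite("pics/side7.png",cv2.resize(im[120:250,160:330],None,fx=4,fy=4,interpolation=cv2.INTER_CUBIC))
im=env.capture("scene"); cv2.imwrite("pics/sc7.png",cv2.resize(im[130:250,190:320],None,fx=5,fy=5,interpolation=cv2.INTER_CUBIC))
E
```

```text
time_s: 14.98
ee_pos: [0.6081, 0.1661, 0.137]
tool_rot: [[0.951, 0.308, 0.0], [0.308, -0.951, -0.0], [0.0, 0.0, -1.0]]
force: [-0.3, -0.1, 0.5]
grip_width: 0.0353
```

View pics/side7.png

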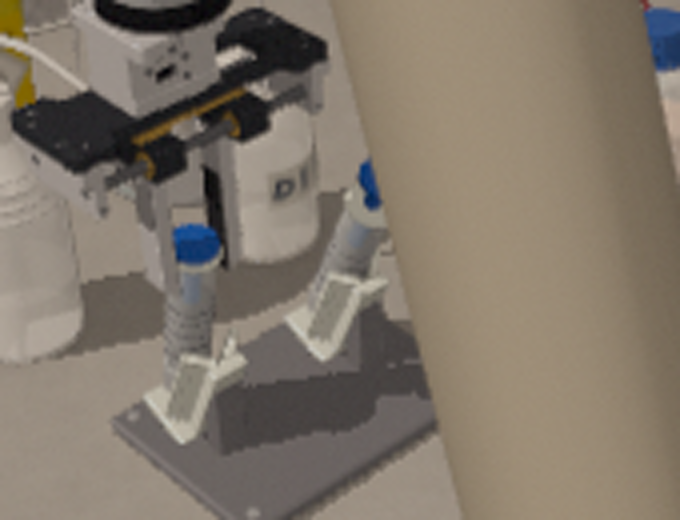

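View pics/sc7.png

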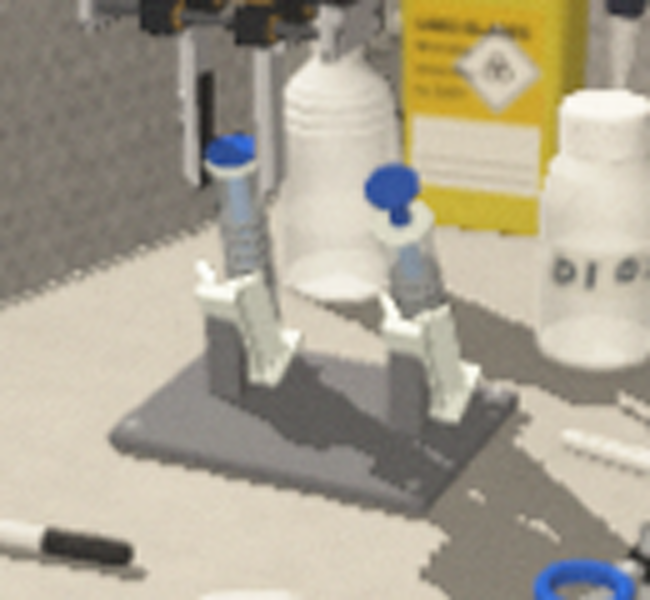

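Run:
```python
from h import *
print(tri(("scene",(257.5,134)),("side",(155,148))))
t,e=tri(("scene",(257.5,134)),("side",(155,148)))
s=env.observe();print(np.array(s['tool_rot']).T@(t-s['ee_pos'])*100)
```

```text
(array([0.78568768, 0.2465874 , 0.18331444]), [np.float64(0.0008210862126465452), np.float64(0.0008210862126466039)])
[19.34436297 -2.18939579 -4.6024542 ]
```

```bash
python3 -m inch '[[0.6,0,-0.15,0,3],[1.2,0,-0.25,0,3],[1.8,0,-0.31,0,3],[2.4,0,-0.34,0,3],[2.9,0,-0.36,0,3]]'; python3 -m inch '[[0,0,-0.5,0,3],[0,0,-1.5,0,3],[0,0,-3,0,3],[0,0,-4,0,3],[0,0,-4,0,3]]' 12
python3 - <<'E'
from h import *
import cv2
im=env.capture("side"); cv2.imwrite("pics/side8.png",cv2.resize(im[90:240,130:330],None,fx=4,fy=4,interpolation=cv2.INTER_CUBIC))
im=env.capture("scene"); cv2.imwrite("pics/sc8.png",cv2.resize(im[110:240,190:350],None,fx=4.5,fy=4.5,interpolation=cv2.INTER_CUBIC))
E
```

```text
time_s: 15.7
ee_pos: [0.6359, 0.1751, 0.1404]
tool_rot: [[0.951, 0.308, 0.001], [0.308, -0.951, 0.0], [0.001, 0.0, -1.0]]
force: [-0.3, -0.6, 1.9]
grip_width: 0.0352
time_s: 16.32
ee_pos: [0.6359, 0.175, 0.1819]
tool_rot: [[0.951, 0.308, 0.003], [0.308, -0.951, 0.0], [0.003, 0.001, -1.0]]
force: [0.5, 0.6, -1.9]
grip_width: 0.0349
```

View pics/side8.png

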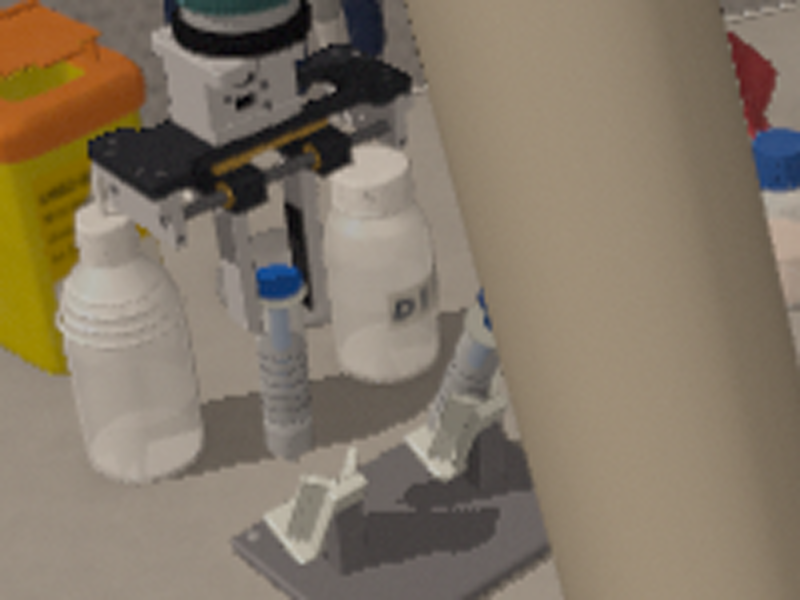

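View pics/sc8.png

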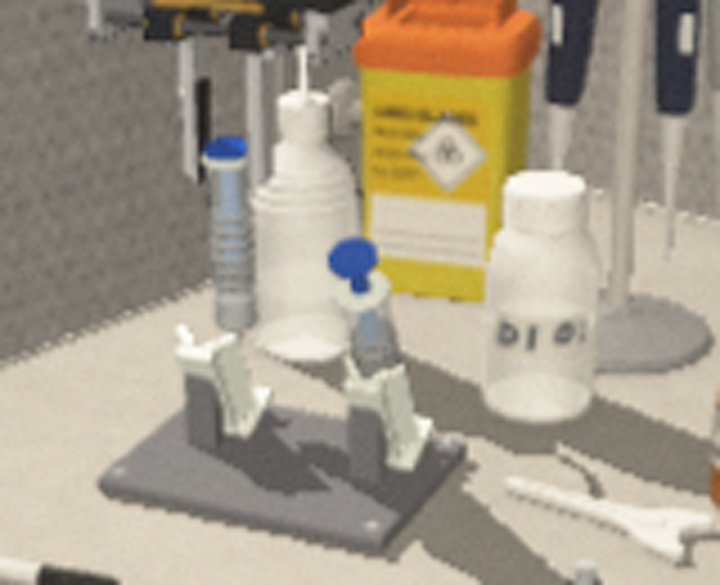

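```bash
python3 -m inch '[[0,0,-3,0,3],[-2,0,-6,0,3],[-6,-0.4,-6.5,0,3],[-10,-0.7,-6.5,0,3],[-14,-1,-6.5,0,3]]' 12; python3 -m inch '[[-2.5,0,0,0,3],[-4,2,0,0,3],[-4.5,6,0,0,3],[-5.5,10,0,0,3],[-6.5,14,0,0,3]]'
python3 - <<'E'
from h import *
s=env.observe();d=np.array([.505,-.1742,.20])-s['ee_pos'];print(np.array(s['tool_rot']).T@d*100)
E
```

```text
time_s: 17.05
ee_pos: [0.4973, 0.141, 0.2447]
tool_rot: [[0.951, 0.308, -0.001], [0.308, -0.951, -0.0], [-0.001, -0.0, -1.0]]
force: [0.6, -0.1, -0.6]
grip_width: 0.0347
time_s: 17.68
ee_pos: [0.4797, -0.0129, 0.2449]
tool_rot: [[0.951, 0.308, -0.001], [0.308, -0.951, 0.0], [-0.001, -0.0, -1.0]]
force: [0.4, 0.1, -1.6]
grip_width: 0.0346
[-2.55517062 16.1241251   4.48402554]
```

```bash
python3 -m inch '[[-0.6,4,0,0,3],[-1.3,8,0,0,3],[-1.9,12,1,0,3],[-2.3,14.8,2.5,0,3],[-2.5,16.1,3.5,0,3]]'; python3 -m inch '[[0,0,0,0,3],[0,0,0,0,3],[0,0,0,0,3],[0,0,0,0,3],[0,0,0,0,3]]'
python3 - <<'E'
from h import *
import cv2
s=env.observe();print(s['ee_pos'],s['time_s'])
im=env.capture("side"); cv2.imwrite("pics/side9.png",im)
im=env.capture("scene"); cv2.imwrite("pics/sc9.png",im)
im=env.capture("wrist"); cv2.imwrite("pics/w9.png",im)
E
```

```text
time_s: 18.3
ee_pos: [0.5054, -0.1738, 0.209]
tool_rot: [[0.952, 0.306, -0.002], [0.306, -0.952, 0.001], [-0.001, -0.001, -1.0]]
force: [0.3, 0.8, -2.0]
grip_width: 0.035
time_s: 18.92
ee_pos: [0.506, -0.1724, 0.2106]
tool_rot: [[0.951, 0.308, 0.001], [0.308, -0.951, -0.0], [0.0, 0.0, -1.0]]
force: [-0.1, 0.9, -1.6]
grip_width: 0.0349
[ 0.50600384 -0.17237365  0.21060708] 18.925
```

View pics/side9.png

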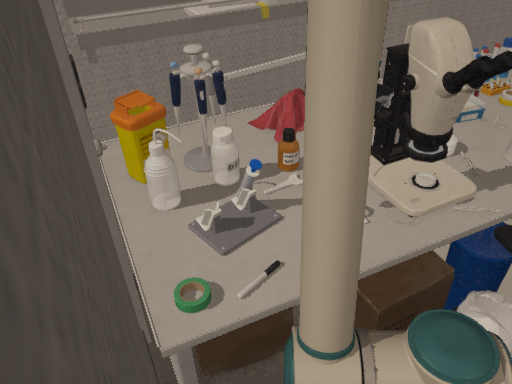

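View pics/sc9.png

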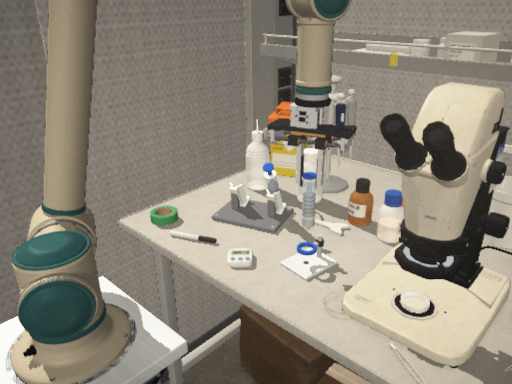

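View pics/w9.png

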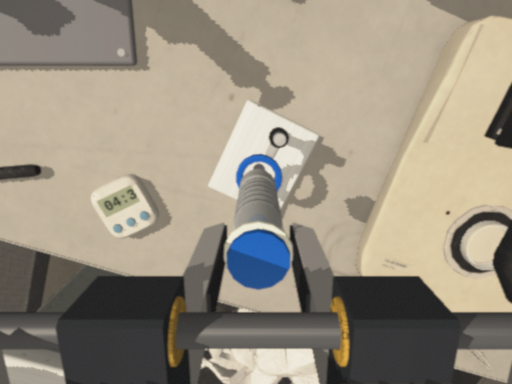

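Run:
```python
import cv2
a=cv2.imread("pics/sc9.png");b=cv2.imread("pics/w9.png")
cv2.imwrite("pics/sc9c.png",cv2.resize(a[160:280,265:355],None,fx=5,fy=5,interpolation=cv2.INTER_CUBIC))
cv2.imwrite("pics/w9c.png",cv2.resize(b[120:300,200:320],None,fx=5,fy=5,interpolation=cv2.INTER_CUBIC)[:600])
```

```text
(no output)
```

View pics/sc9c.png

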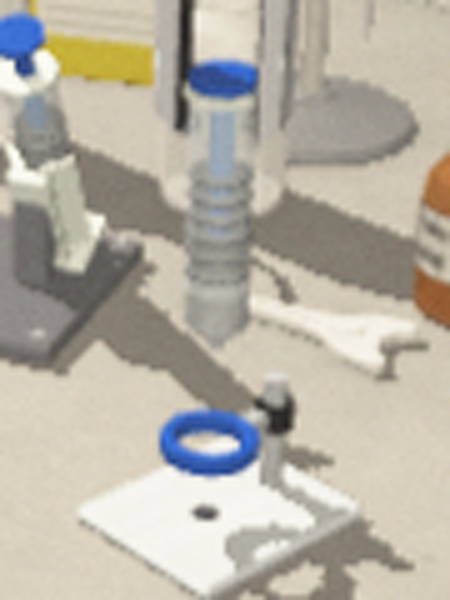

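View pics/w9c.png

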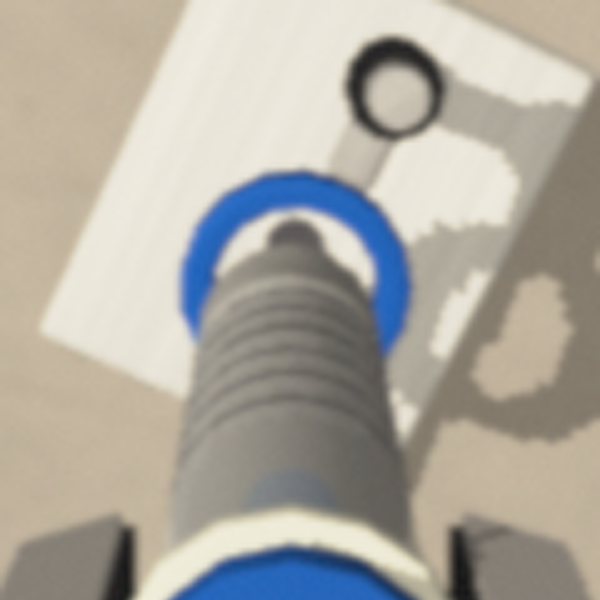

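Run:
```python
from h import *
np.set_printoptions(precision=4,suppress=True)
R=np.array(env.observe()['tool_rot']);tcp=env.observe()['ee_pos']
tip,e1=tri(("scene",(308.4,229)),("wrist",(259,165.6)))
disc,e2=tri(("scene",(309.6,175.2)),("wrist",(258.5,258)))
ring,e3=tri(("scene",(307,248.2)),("wrist",(259.3,176.4)))
ho=plane("scene",(306,262.5),.008)
ringside=np.array([.505,-.1742])
print(tip,e1[0],disc,e2[0],ring,e3[0],ho,"tcp",tcp)
a=disc-tip;print(np.linalg.norm(a),"tilt in tool xy deg",np.degrees((R.T@a)[:2]/np.linalg.norm(a)))
print("tip->ring tool cm",R.T@(ring-tip)*100,"tcp->disc",R.T@(disc-tcp)*100)
```

```text
[ 0.5225 -0.1668  0.0907] 0.0017795668399912079 [ 0.5063 -0.1731  0.2365] 5.05478858254449e-05 [ 0.5054 -0.1749  0.0486] 0.0003155617882468487 [ 0.505  -0.1745  0.008 ] tcp [ 0.5059 -0.1727  0.2104]
0.14686227816983616 tilt in tool xy deg [-6.7385  0.3861]
tip->ring tool cm [-1.8734  0.2416  4.2077] tcp->disc [ 0.026  0.052 -2.613]
```

Run:
```python
from h import *
R=np.array(env.observe()['tool_rot'])
for t in (0,3,6,9):
    t=np.radians(t);p=np.array([.5063,-.1731,.2365])+142*.001*(np.sin(t)*R[:,0]-np.cos(t)*np.array([0,0,1]))
    print(np.degrees(t),proj("scene",p),proj("wrist",p),p)
```

```text
0.0 [307.20551308 231.04140969] [258.1988661  186.10827998] [ 0.5063 -0.1731  0.0945]
3.0000000000000004 [308.24084464 229.55273287] [258.18580522 178.03137883] [ 0.5133708  -0.17081219  0.09469572]
6.000000000000001 [309.26783339 227.9421929 ] [258.17291463 169.95083997] [ 0.52042222 -0.16853065  0.09528013]
9.0 [310.28436756 226.2153755 ] [258.16018665 161.8590251 ] [ 0.52743492 -0.16626164  0.0962516 ]
```

```bash
python3 -m inch '[[-0.8,0.05,0,0,3],[-1.7,0.1,0.5,0,3],[-1.7,0.1,2,0,3],[-1.7,0.1,3,0,3],[-1.7,0.1,3,0,3]]'
python3 - <<'E'
from h import *
import cv2
print(env.observe()['ee_pos'])
a=env.capture("scene");b=env.capture("wrist")
cv2.imwrite("pics/sc10.png",cv2.resize(a[160:280,265:355],None,fx=5,fy=5,interpolation=cv2.INTER_CUBIC))
cv2.imwrite("pics/w10.png",cv2.resize(b[120:240,200:320],None,fx=5,fy=5,interpolation=cv2.INTER_CUBIC))
E
```

```text
time_s: 19.7
ee_pos: [0.4892, -0.1785, 0.1788]
tool_rot: [[0.951, 0.308, -0.003], [0.308, -0.951, 0.001], [-0.002, -0.002, -1.0]]
force: [-0.4, -0.0, -2.1]
grip_width: 0.0349
[ 0.48924467 -0.1785051   0.17878272]
```

View pics/sc10.png

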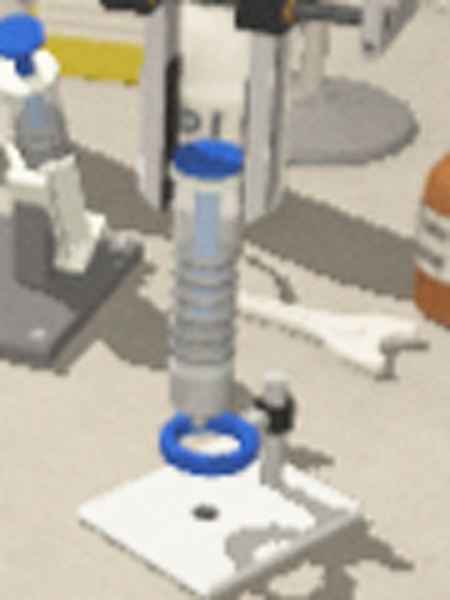

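View pics/w10.png

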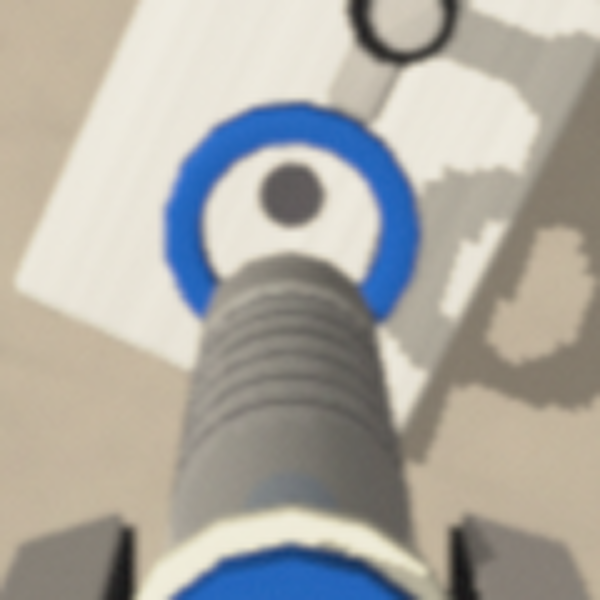

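Run:
```python
from h import *
s=env.observe();R=np.array(s['tool_rot']);x=np.array([R[0,0],R[1,0],0]);x/=np.linalg.norm(x);z=np.array([0,0,1.]);tcp=np.array(s['ee_pos'])
disc=tcp+.0261*z+.0003*x
print(proj("scene",disc),proj("wrist",disc),s['ee_pos'])
for t in (-3,0,2,4,6):
    r=np.radians(t);ax=-np.sin(r)*x+np.cos(r)*z;pp=np.cos(r)*x+np.sin(r)*z
    tip=disc-.142*ax;edge=tip+.012*ax+.015*pp; 
    print(t,"tip sc",proj("scene",tip),"edge wr",proj("wrist",edge),"tip",tip)
print(plane("wrist",(200+291/5,120+192/5),.008), plane("wrist",(200+291/5,120+(102+125)/5),.048))
```

```text
[306.86081478 190.5523341 ] [257.25733667 257.90380893] [ 0.49018946 -0.1789132   0.18003065]
-3 tip sc [303.53468181 247.05943046] edge wr [257.57641815 179.99627411] tip [ 0.48340403 -0.18110845  0.06432526]
0 tip sc [304.59390685 245.60756491] edge wr [257.5586115  172.31028089] tip [ 0.4904749  -0.17882085  0.06413065]
2 tip sc [305.296443   244.57023753] edge wr [257.54629808 167.18639198] tip [ 0.49519    -0.1772954   0.06421715]
4 tip sc [305.9953068  243.47934332] edge wr [257.53361854 162.06066362] tip [ 0.49989937 -0.17577181  0.06447656]
6 tip sc [306.68985088 242.3365744 ] edge wr [257.52056154 156.9314856 ] tip [ 0.50459725 -0.17425193  0.06490854]
[ 0.50512932 -0.17468226  0.008     ] [ 0.50541727 -0.17457103  0.048     ]
```

The dark blob I took for the nozzle was the mark on the base plate. The syringe is tilted only about 1°, so I'll move back over the ring by about 1.35 cm.

```bash
python3 -m inch '[[0.7,0.03,0,0,3],[1.35,0.03,0,0,3],[1.35,0.03,0,0,3],[1.35,0.03,0.4,0,3],[1.35,0.03,0.5,0,3]]'
python3 - <<'E'
from h import *
import cv2
print(env.observe()['ee_pos'])
a=env.capture("scene");b=env.capture("wrist")
cv2.imwrite("pics/sc11.png",cv2.resize(a[160:280,265:355],None,fx=5,fy=5,interpolation=cv2.INTER_CUBIC))
cv2.imwrite("pics/w11.png",cv2.resize(b[120:240,200:320],None,fx=5,fy=5,interpolation=cv2.INTER_CUBIC))
E
```

```text
time_s: 20.42
ee_pos: [0.5026, -0.1749, 0.1748]
tool_rot: [[0.951, 0.308, -0.001], [0.308, -0.951, 0.0], [-0.001, -0.001, -1.0]]
force: [-0.9, 0.2, -1.9]
grip_width: 0.0354
[ 0.50257252 -0.1749099   0.17481723]
```

View pics/sc11.png

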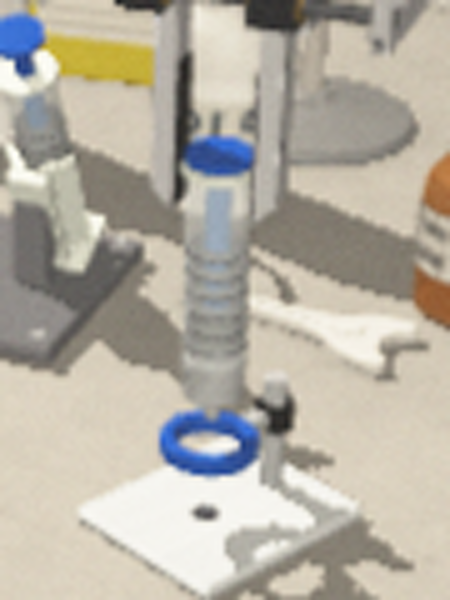

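View pics/w11.png

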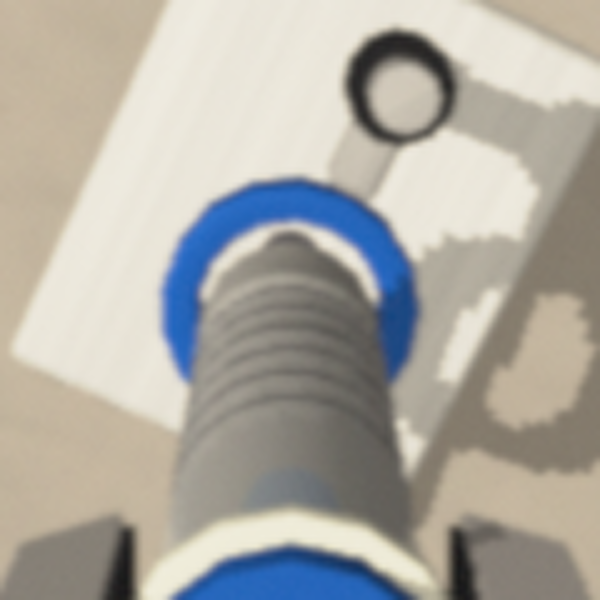

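Run:
```python
from h import *
print(env.observe()['ee_pos'])
for uv in [(307.4,242.6),(307.4,243.2)]: print(plane("scene",uv,.059))
print(proj("scene",[.505,-.1745,.059]))
for z in (.053,.043): print(proj("scene",[.505,-.1745,z]))
```

```text
[ 0.50268112 -0.17498013  0.17498078]
[ 0.51278784 -0.17046194  0.059     ]
[ 0.51056765 -0.17213512  0.059     ]
[306.78313568 244.44727734]
[306.68908364 246.60973726]
[306.53330486 250.19142867]
```

```bash
python3 -m inch '[[0,0,0.5,0,3],[0,0,1,0,3],[0,0,1.5,0,3],[0,0,2,0,3],[0,0,2.3,0,3]]'; python3 -m inch '[[0,0,0.3,0,3],[0,0,0.6,0,3],[0,0,0.6,0,3],[0,0,0.6,0,3],[0,0,0.6,0,3]]'
python3 - <<'E'
from h import *
import cv2
print(env.observe()['ee_pos'])
a=env.capture("scene");b=env.capture("wrist")
cv2.imwrite("pics/sc12.png",cv2.resize(a[160:280,265:355],None,fx=5,fy=5,interpolation=cv2.INTER_CUBIC))
cv2.imwrite("pics/w12.png",cv2.resize(b[120:240,200:320],None,fx=5,fy=5,interpolation=cv2.INTER_CUBIC))
E
```

```text
time_s: 21.15
ee_pos: [0.5028, -0.175, 0.1518]
tool_rot: [[0.951, 0.308, -0.001], [0.308, -0.951, 0.0], [-0.0, -0.0, -1.0]]
force: [-0.5, -0.8, -0.7]
grip_width: 0.0352
time_s: 21.78
ee_pos: [0.5031, -0.1751, 0.1464]
tool_rot: [[0.951, 0.308, 0.0], [0.308, -0.951, -0.0], [0.0, 0.0, -1.0]]
force: [-0.3, 0.0, -2.1]
grip_width: 0.0351
[ 0.503051   -0.17508836  0.14640209]
```

View pics/sc12.png

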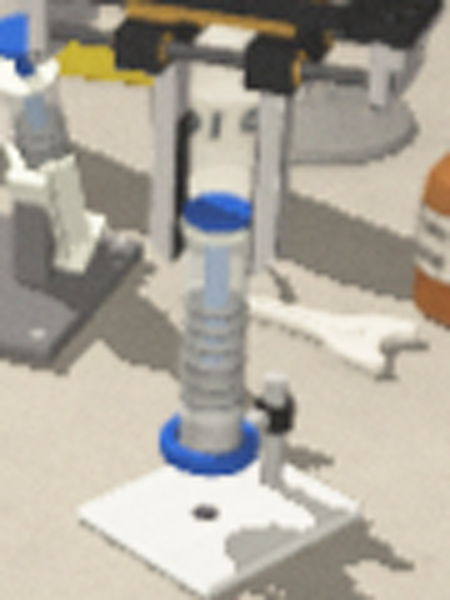

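View pics/w12.png

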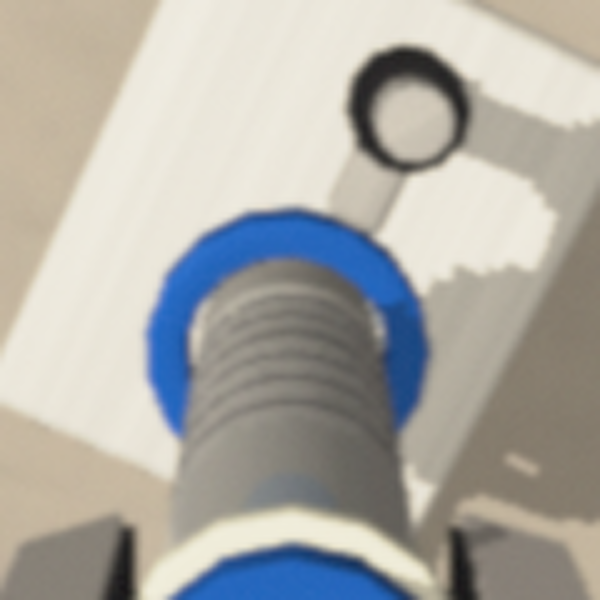

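```bash
python3 -m inch '[[0,0,0.4,0,3],[0,0,0.8,0,3],[0,0,1.2,0,3],[0,0,1.6,0,3],[0,0,1.8,0,3]]'; python3 -m inch '[[0,0,0.15,0,3],[0,0,0.3,0,3],[0,0,0.4,0,3],[0,0,0.45,0,3],[0,0,0.45,0,3]]'
```

```text
time_s: 22.5
ee_pos: [0.5028, -0.175, 0.1278]
tool_rot: [[0.951, 0.308, -0.001], [0.308, -0.951, 0.0], [-0.0, -0.0, -1.0]]
force: [0.2, 0.1, -2.3]
grip_width: 0.0348
time_s: 23.12
ee_pos: [0.503, -0.1751, 0.1238]
tool_rot: [[0.951, 0.308, 0.0], [0.308, -0.951, -0.0], [0.0, 0.0, -1.0]]
force: [0.2, 0.0, -1.5]
grip_width: 0.0351
```

```bash
python3 -m inch '[[0.1,0,0.05,0,3],[0.15,0,0.1,0,3],[0.2,0,0.15,0,3],[0.2,0,0.2,0,3],[0.2,0,0.2,0,3]]'
python3 - <<'E'
from h import *
import cv2
print(env.observe()['ee_pos'],env.observe()['force'])
a=env.capture("scene");b=env.capture("wrist")
cv2.imwrite("pics/sc13.png",cv2.resize(a[160:280,265:355],None,fx=5,fy=5,interpolation=cv2.INTER_CUBIC))
cv2.imwrite("pics/w13.png",cv2.resize(b[120:240,200:320],None,fx=5,fy=5,interpolation=cv2.INTER_CUBIC))
E
```

```text
time_s: 23.75
ee_pos: [0.505, -0.1745, 0.122]
tool_rot: [[0.951, 0.308, 0.0], [0.308, -0.951, -0.0], [0.0, 0.0, -1.0]]
force: [0.5, -0.5, -1.2]
grip_width: 0.0351
[ 0.50500628 -0.17448603  0.12199346] [ 0.52203201 -0.50965835 -1.20782265]
```

View pics/sc13.png

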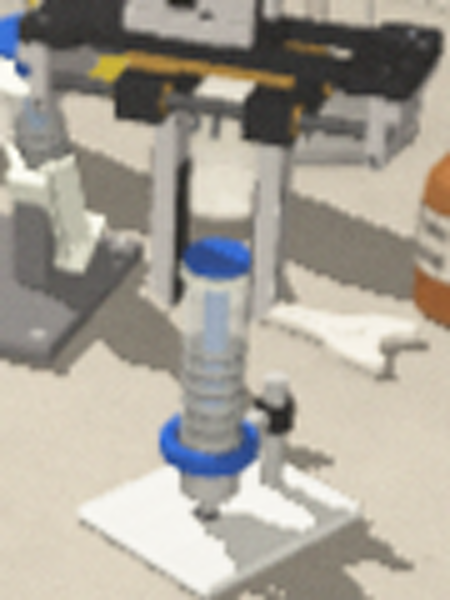

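View pics/w13.png

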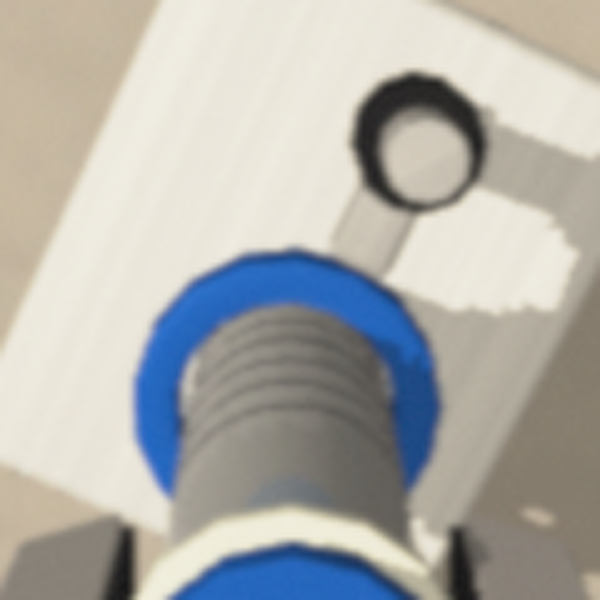

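```bash
python3 -m inch '[[0,0,0.05,0,3],[0,0,0.1,0,3],[0,0,0.15,0,3],[0,0,0.2,0,3],[0,0,0.2,0,3]]'; python3 -m inch '[[0,0,0.05,0,3],[0,0,0.1,0,3],[0,0,0.1,0,3],[0,0,0.1,0,3],[0,0,0.1,0,3]]'
```

```text
time_s: 24.48
ee_pos: [0.5056, -0.1748, 0.1217]
tool_rot: [[0.951, 0.308, 0.002], [0.308, -0.951, -0.001], [0.002, 0.002, -1.0]]
force: [-1.1, -0.1, 10.5]
grip_width: 0.0351
time_s: 25.1
ee_pos: [0.5059, -0.1751, 0.1215]
tool_rot: [[0.951, 0.308, 0.003], [0.308, -0.951, -0.002], [0.002, 0.003, -1.0]]
force: [-2.4, -0.0, 14.0]
grip_width: 0.0352
```

The tip is on the plate: the contact force has come up to 10–14 N. I'll ease off, release and rise.

```bash
python3 -m inch '[[0,0,-0.15,0,3],[0,0,-0.3,0,3],[0,0,-0.3,0,3.8],[0,0,-0.3,0,4.5],[0,0,-0.3,0,7]]'; python3 -m inch '[[0,0,-0.3,0,7],[0,0,-0.3,0,7],[0,0,-0.3,0,7],[0,0,-2,0,7],[0,0,-4,0,7]]';python3 -m inch '[[0,0,-3,0,7],[0,0,-6,0,7],[-3,0,-8,0,7],[-6,0,-8,0,7],[-8,0,-8,0,7]]'
python3 - <<'E'
from h import *
import cv2
print(env.observe()['ee_pos'],env.observe()['force'])
a=env.capture("scene");b=env.capture("wrist");d=env.capture("side")
cv2.imwrite("pics/sc14.png",cv2.resize(a[150:270,205:355],None,fx=5,fy=5,interpolation=cv2.INTER_CUBIC))
cv2.imwrite("pics/w14.png",b);cv2.imwrite("pics/side14.png",d)
E
```

```text
time_s: 25.72
ee_pos: [0.5048, -0.1744, 0.1214]
tool_rot: [[0.951, 0.308, -0.0], [0.308, -0.951, 0.0], [-0.0, -0.0, -1.0]]
force: [-0.5, -0.5, -0.2]
grip_width: 0.0515
time_s: 26.35
ee_pos: [0.5045, -0.1743, 0.1618]
tool_rot: [[0.951, 0.308, -0.001], [0.308, -0.951, 0.0], [-0.001, -0.001, -1.0]]
force: [0.7, -0.3, 0.2]
grip_width: 0.0699
time_s: 26.98
ee_pos: [0.4277, -0.1992, 0.242]
tool_rot: [[0.952, 0.307, 0.0], [0.307, -0.952, -0.0], [0.0, 0.0, -1.0]]
force: [-0.5, -0.1, 0.3]
grip_width: 0.07
[ 0.42767504 -0.19924363  0.24197357] [-0.52385906 -0.11443127  0.29011065]
```

View pics/sc14.png

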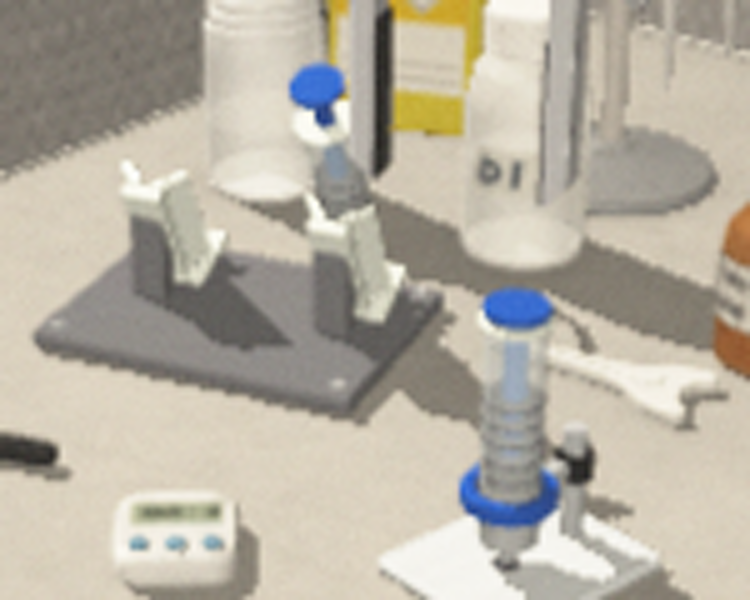

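View pics/w14.png

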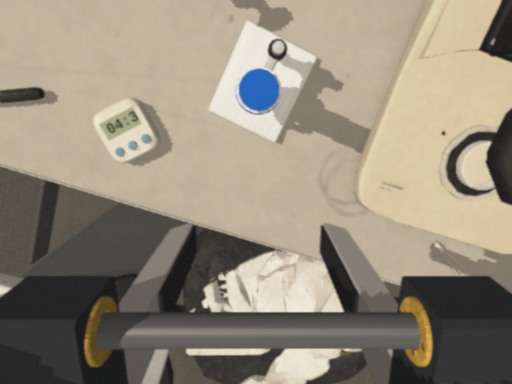

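View pics/side14.png

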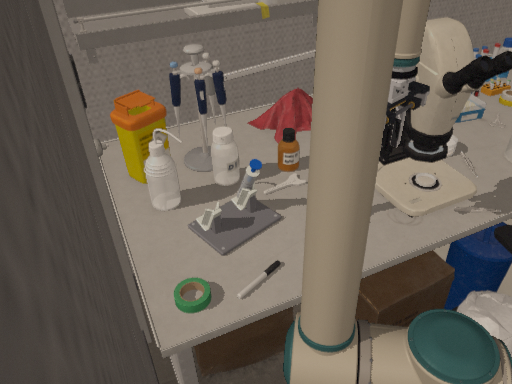

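Run:
```python
from h import *
p,e=tri(("scene",(308.3,211.6)),("wrist",(258.8,90.5)))
print(p,e[0],np.degrees(np.linalg.norm(p[:2]-[.505,-.1745])/.142))
print(plane("wrist",(258.8,90.5),.150),proj("scene",[.505,-.1745,.15]))
print(plane("scene",(268.4,167.4),.1746))
```

```text
[ 0.50604564 -0.17472606  0.14645898] 0.0005931703213998184 0.43165245070836455
[ 0.50631558 -0.1752226   0.15      ] [308.26569239 210.36008932]
[0.60056578 0.03325918 0.1746    ]
```

Run:
```python
from h import *
print(tri(("scene",(268.5,167.5)),("side",(256,165))))
print(env.job_done())
```

```text
(array([0.6073408 , 0.03847724, 0.17167466]), [np.float64(0.0007091779093419857), np.float64(0.000709177909342084)])
the job is handed in; nothing more can be done
None
```

The job is handed in at about 27 s of the 54 s allowed; no verdict was reported.

- **Plungers:** the plunger at y = −60 mm in the rest stopped dead after about 7 mm of travel. The force rose to 20 N, so this is the sticking one. The other ran all the way home, about 32 mm, and stopped firmly at 12 N. Both syringes stayed in the rest while I pushed.
- **Moving the free syringe:** my first grip caught the edge of the flange, so I gripped the flange itself. I tipped the syringe upright on its foot stop, carried it round the other one and lowered it through the ring until it touched the plate at 10–14 N. Then I let go and backed away.
- **Standing syringe:** the last pictures show it upright in the ring with the nozzle on the plate mark. The thumb disc is about 1 mm off the ring's axis, which is a tilt of about 0.4°. Its height measured 147 mm against the expected 150 mm.
- **Everything else:** the sticking syringe is still in its trough, and the timer and tape look undisturbed. The force on the tool read near zero.
- **Not certain:** the sticking plunger's disc measured 172 mm high, against 174.6 mm expected at its stop. That is pixel error of 2–3 mm; I rely on the dead stop as proof it is past 10 mm. I also misread the mark on the base plate as the nozzle tip while over the ring, and corrected it before lowering.

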